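Put the spice tube back in its graded hole

TASK

The orange-capped spice tube has been left out on the counter: pick it up and put it back, upright, in the one hole of the graded spice rack that matches its diameter. The hole strip can sit a little to either side in its tray, so feel for the hole, then press the tube gently down until the rubber cup inside is fully down, and let go. Never press or knock the rack harder than about 25 N, and leave everything else where it is.

Things in the scene. Friction and masses are not known exactly. Their poses are not given: they have to be found in the camera images.
- orange_tube: Closed rigid spice tube standing upright on the counter, 122 mm tall, 70 g (varies): brass-coloured round body 22 mm in diameter with a 1.5 mm wide, 2 mm high chamfer round its foot; orange round cap 28 mm in diameter over the top 30 mm (92 to 122 mm above the foot). Origin: centre of its underside; z along the tube to the cap.
- white_tube: A bystander, not to be moved: the same sort of tube, 122 mm tall, 26 mm brown body, 32 mm white cap, standing on the counter. Origin: centre of its underside.
- rack: Fixed rack: wooden tray 80 mm (x) by 312 mm (y), with a white plastic strip (62 by 256 mm, 40 mm thick, flat top 70 mm above the counter) and five round through holes along the rack's y. The last two (-y) are filled by green- and blue-capped tubes, 82 mm proud, not removable. Origin: middle of the tray's underside, at counter height; +y along the row to the smaller holes.
- row_mid (a point): Middle of the rack at strip-top height, axes as the rack's. Hole centres lie along y from here at +92 mm (18 mm tube), +46 (22 mm), 0 (26 mm), -46 (30 mm), -92 (34 mm), plus the strip's shift; each hole is 2 mm wider than its tube.
- tray_end (a point): Top of the tray's +y end block (10 mm thick). The strip sits anywhere within 18 mm either way along the rack's y from the middle: this shift is in no pose given here; find it by feel or by camera. It slides along only under more than about 12 N, but yields downwards on a springy bed: first movement at about 1.5 N, then 2.5 N per mm, hard stop after 6 mm; it rises again when let go.
- cup22 (a joint): Travel (m) of the black rubber cup in the 22 mm hole: 0 when up (cup floor 28 mm below the strip's top), 0.012 when fully down (cup floor 40 mm below it, tube foot then 30 mm above the counter once let go). It takes about 7 N to push, does not spring back, and stops hard at the bottom. The empty 18 mm and 26 mm holes have such cups too.
- pan_lid: Bystander: aluminium saucepan lid, 170 mm across, 42 mm high with its black knob, lying on the counter. Origin: centre of its underside.
- strainer: Bystander: steel tea strainer, bowl 76 mm across, 28 mm high, handle 130 mm long. Origin: under the bowl's centre.
- spatula: Bystander: orange silicone spatula lying on the counter, 270 mm long, 55 mm wide at the blade, 12 mm thick. Origin: under its middle.
- soap: Bystander: green soap bottle, 60 mm in diameter, 170 mm tall. Origin: centre of its underside.
There are look-alikes about, which are no part of the job. What is shaped like the orange_tube but blue or green is not meant.

How it is judged:
On the way, in this order (a step that is already met when the one before it is completed fails the run):
1. the orange-capped tube is picked up (height (world z) of orange_tube above 0.03 m and contact force between the fingers and orange_tube above 0.5 N), for 0.2 s.
2. its foot is in the matching hole, at least 12 mm deep (z of orange_tube in the frame of rack below 0.058 m and y of orange_tube in the frame of rack between 0.025 and 0.067 m and x of orange_tube in the frame of rack between -0.005 and 0.005 m and angle between orange_tube's own z axis and vertical below 0.15 rad), for 0.1 s.
At the end, for the whole second after the job is handed in: The orange-capped tube stands upright (within 0.1 rad) and still in the 22 mm hole, its foot no more than 33 mm above the counter, and that hole's rubber cup is pushed down by more than 10 of its 12 mm; the gripper has let go (z of orange_tube in the frame of rack below 0.033 m and y of orange_tube in the frame of rack between 0.025 and 0.067 m and x of orange_tube in the frame of rack between -0.005 and 0.005 m and angle between orange_tube's own z axis and vertical below 0.1 rad and value of joint cup22 above 0.01 m and linear speed of orange_tube below 0.02 m/s); the robot touches nothing.
It fails at once if the tube presses the rack harder than 25 N (contact force between orange_tube and rack above 25 N).
It fails at once if the robot itself presses the rack harder than 25 N (contact force between any of the fingers, the arm and rack above 25 N).
It fails at once if a bystander is moved by more than 30 mm (distance of any of white_tube, pan_lid, strainer, spatula, soap from where it was at the start of the episode above 0.03 m).
It fails at once if the white-capped tube is knocked over (angle between white_tube's own z axis and vertical above 0.5 rad).
It also fails if it takes over 42 s, if anything falls off the work surface, if the arm or the gripper's body presses on something with over 40 N, if the wrist force passes 120 N, or if a joint passes its speed limit or range.

ROBOT

A 7-joint arm with a two-finger parallel gripper is mounted at the origin on the work surface. World frame = base frame: x ahead of the robot, y to its left, z up, the work surface at z = 0. Lengths are in m, angles in rad, forces in N, time in s.
With the tool pointing down it reaches from about 0.425 to 0.8 m from the base axis. Payload 8.3 kg.
Tool frame: the origin (TCP) lies between the finger pads; the fingertips stand bot.tips_ahead ahead of it and the grasp point (between the pads) lies 5 mm behind it (bot.tips_ahead is the distance from the TCP to the fingertips, in m); z points along the fingers, y is the line along which they close (so a half turn about z gives the same grasp; the last joint's range is limited). The gripper opens to 85 mm and grips with 20 to 120 N. Pads are 22 mm wide; open, the fingers measure 114 mm over their backs; the gripper's body (76 mm by 85 mm) begins 54 mm behind the grasp point. The pads swing forward as they close: fully open they stand 13 mm farther back than shut.
Start: joints at [1.189, 0.383, 0.016, 1.37, -0.006, 1.388, -0.046], TCP at [0.196, -0.593, 0.245] pointing down, gripper open.
Joint ranges: [-2.95, 2.95], [-0.25, 2.06], [-1.52, 1.56], [0.18, 2.33], [-1.44, 4.58], [0.02, 2.06], [-3.01, 3.01]. Speed limits (rad/s): [2.39, 2.39, 3.01, 3.01, 3.14, 3.14, 3.14].

INTERFACE

Orientations are given as [roll, pitch, yaw] about the fixed x, y, z axes, in that order (R = Rz(yaw) Ry(pitch) Rx(roll)).
In Python, from plant import bot gives the robot as it stands.
- The arm moves only by the tool drive_tool, never from a script. Its argument "rows" is a list of rows, each a list of 7 numbers: the opening in per cent of the stroke, from 0 (shut) to 100 (fully open), then the shift along the tool's x, y, z in cm, then the turn, a rotation vector about the tool's x, y, z in rad. In form: [[gripper, dx, dy, dz, rx, ry, rz], ...]. A call has exactly 8 rows; each row shifts and turns the commanded pose from where the row before left it, along the tool's axes as they then stand; what a row does not reach is not made up. A row lasts 1/10 s, in which the tool goes at most 50 mm and 8.59 degrees, less where a joint would pass 70% of its speed; a pose out of reach is approached as far as the arm can. A call is refused whole if a number of a shift passes 5 or a number of a turn 0.15, either way. A call with a gripper value outside its range is refused whole. The fingers move at their own pace and stop on an object; "force" is the grip in N (left out, the last holds). Time passes only in rows, so rows that do not move let the fingers close, or fill a call up. It gives the time, the measured TCP pose, the force, the opening and the grip force at its end, in the units of the state.
- bot.sense(): the state, without advancing time (a new reading comes with each control period).
- bot.snapshot(name): name is "side" or "top"; returns (picture, depth): 384x512x3 uint8, red, green, blue; 384x512 float32, m along the optical axis (not along the pixel's ray), 0 where there is no reading.
- bot.camera_params(name): a dict with "camera_matrix" (3x3 intrinsics, pixels), "k1" (the pictures are not rectified: a ray, as slopes to the right and down, at radius r is drawn at 1 + k1 r^2 times it, then the intrinsics apply), "R" (3x3) and "t" (3): a world point X has camera coordinates R X + t. Camera axes: x right, y down, z forward; pixel columns grow to the right and rows downward; lengths in m; the calibration is good to about 2 mm. A picture is of the moment at which its call begins. camera_params takes no time and is no camera call.
- bot.job_done(): hands the job in; it is judged then, once.
Trained networks look in the newest picture that a camera, given by its name, has taken for a name from the list of things; names that differ only in an ending like _2 or _b are one class to them, and where a whole thing is asked for, a point or a joint stands for the part that bears it (a point fixed in the world has none). Each returns a list of dicts, best first, with "p" (0 to 1); they miss things now and then, are a little off and sometimes report something else, mostly with a low value. They report only what shows in the picture. A call takes as long as a camera call. They do not tell look-alikes from the thing itself.
- bot.search_frame(camera, target): "uv" ([column, row] in pixels, amid what is visible of it).
- bot.landmark_of(camera, target): "uv" ([column, row] in pixels: a listed point, or the origin of a listed thing).
The state is a dict: "t": time; "qpos": joint angles; "qvel": joint speeds; "joint_torque": joint torques, N m; "eef_pos": TCP position; "tool_rot": TCP orientation; "ft_force": force on the tool from outside, world axes, zero at the start; "torque": the same for the moment, N m; "width": opening from 0.0 (shut) to 1.0 (fully open); "finger_force": force on a finger pad.
Only numpy, scipy, OpenCV 4.12 (cv2) and the standard library are available. Lean on these libraries where they do the work, as an engineer would, in place of code of your own. Each camera call takes 0.05 s, during which the arm holds its last target. There are 200 camera calls.

## Working session

There is one attempt and no reset: what is moved stays moved. The work goes in short steps, Python scripts to look and compute and a tool call to move; the robot and the scene stay as the last step left them, time stands still between calls to the robot, and variables do not carry over. Pictures are saved under pics/ and viewed, at most 10 in all, crops included, and the job is handed in when it is done.

Besides the shell and the picture viewer there is one more tool, called after "Call:" as name([rows], argument=value, ...), one row to a line, values as JSON. drive_tool: Moves the arm, as the interface text tells. Its arguments: {"type":"object","properties":{"rows":{"type":"array"},"force":{"type":"number"}},"required":["rows"]}

```bash
mkdir -p pics; ls
cat > h.py <<'E'
import numpy as np, cv2
from plant import bot
def ray(cam,uv):
    p=bot.camera_params(cam);K=np.array(p["camera_matrix"]);k1=p["k1"]
    d=np.linalg.solve(K,[uv[0],uv[1],1.])[:2]
    r=np.linalg.norm(d);x=r
    for _ in range(30): x=r/(1+k1*x*x)
    d=d*(x/r if r>0 else 1)
    R=np.array(p["R"]);t=np.array(p["t"])
    return R,t,np.array([d[0],d[1],1.])
def world(cam,uv,z):   # at height z
    R,t,d=ray(cam,uv);o=-R.T@t;w=R.T@d
    return o+w*(z-o[2])/w[2]
def world_d(cam,uv,dep):
    R,t,d=ray(cam,uv);return R.T@(d*dep-t)
def proj(cam,X):
    p=bot.camera_params(cam);c=np.array(p["R"])@X+np.array(p["t"]);d=c[:2]/c[2]
    d=d*(1+p["k1"]*(d@d));return (np.array(p["camera_matrix"])@[d[0],d[1],1])[:2]
def save(img,name): cv2.imwrite("pics/"+name,img[:,:,::-1])
E
python3 - <<'E'
from h import *
np.set_printoptions(precision=4,suppress=True)
ims={}
for c in("top","side"):
    im,d=bot.snapshot(c);np.savez(f"{c}0.npz",im=im,d=d);ims[c]=im;save(im,c+"0.png")
    p=bot.camera_params(c);print(c,p["k1"],"cam pos",-np.array(p["R"]).T@p["t"],np.array(p["R"])[2])
    for n in("orange_tube","white_tube","rack","row_mid","tray_end","cup22","pan_lid","strainer","spatula","soap"):
        f=lambda L:[(np.round(o["uv"],1).tolist(),round(o["p"],2)) for o in L[:3]]
        print(n,f(bot.search_frame(c,n)),f(bot.landmark_of(c,n)))
s=bot.sense();print(s,bot.tips_ahead)
E
```

```text
pics
top -0.18468445421325935 cam pos [ 0.4256 -0.0456  1.3796] [ 0.1412 -0.0203 -0.9898]
orange_tube [([177.7, 181.8], 0.72), ([176.9, 202.5], 0.44)] [([180.7, 182.7], 0.54), ([180.1, 207.9], 0.53), ([151.3, 195.9], 0.43)]
white_tube [([151.5, 226.2], 0.48)] [([154.4, 231.0], 0.48)]
rack [([298.9, 184.1], 0.58)] [([297.7, 188.1], 0.72), ([154.8, 224.4], 0.35)]
row_mid [([296.6, 187.5], 0.9)] [([298.2, 186.3], 0.89)]
tray_end [([300.6, 187.4], 0.93), ([178.9, 181.4], 0.69), ([205.5, 123.8], 0.31)] [([247.2, 183.9], 0.61)]Traceback (most recent call last):
  File "<stdin>", line 9, in <module>
ValueError: it knows: orange_tube, pan_lid, rack, row_mid, soap, spatula, strainer, tray_end, white_tube
```

Run:
```python
from h import *
np.set_printoptions(precision=4,suppress=True)
for c in("top","side"):
    im,d=bot.snapshot(c);np.savez(f"{c}0.npz",im=im,d=d);save(im,c+"0.png")
    p=bot.camera_params(c);print(c,"cam pos",-np.array(p["R"]).T@p["t"],np.array(p["R"])[2])
    for n in("orange_tube","white_tube","rack","row_mid","tray_end"):
        f=lambda L:[(np.round(o["uv"],1).tolist(),round(o["p"],2)) for o in L[:4]]
        print(n,f(bot.search_frame(c,n)),f(bot.landmark_of(c,n)))
s=bot.sense();print(s,bot.tips_ahead)
a=[cv2.imread(f"pics/{c}0.png") for c in("top","side")]
cv2.imwrite("pics/both.png",cv2.resize(np.vstack(a),(400,600)))
```

```text
top cam pos [ 0.4256 -0.0456  1.3796] [ 0.1412 -0.0203 -0.9898]
orange_tube [([175.1, 205.3], 0.7), ([144.9, 192.0], 0.56), ([179.2, 182.0], 0.48)] [([182.9, 185.2], 0.64), ([151.1, 193.8], 0.48), ([181.9, 207.5], 0.46)]
white_tube [([147.6, 226.1], 0.59)] [([156.1, 230.4], 0.45)]
rack [([300.8, 185.7], 0.77)] [([299.1, 187.2], 0.76), ([400.1, 186.9], 0.7)]
row_mid [([299.6, 187.4], 0.98), ([207.9, 122.5], 0.56), ([284.9, 132.8], 0.37)] [([295.8, 185.7], 0.56), ([295.9, 187.0], 0.27)]
tray_end [([300.1, 187.9], 0.86), ([180.1, 178.4], 0.74)] [([245.0, 184.8], 0.77)]
side cam pos [ 0.4803 -0.9154  0.7258] [ 0.1179  0.7899 -0.6018]
orange_tube [([230.7, 149.6], 0.77), ([239.2, 161.8], 0.73), ([222.2, 164.3], 0.73)] [([223.1, 181.7], 0.69), ([229.8, 168.2], 0.66), ([240.2, 181.1], 0.54)]
white_tube [([201.2, 155.3], 0.73)] [([202.5, 175.1], 0.78), ([241.5, 193.9], 0.39)]
rack [([247.0, 246.7], 0.75)] [([245.1, 246.7], 0.95), ([246.5, 196.1], 0.4)]
row_mid [([245.6, 245.5], 0.57)] [([243.1, 227.2], 0.58)]
tray_end [([248.4, 249.9], 0.61)] [([240.8, 194.9], 0.96)]
{'t': 1.7, 'qpos': array([ 1.1891,  0.3834,  0.0164,  1.3701, -0.0063,  1.3882, -0.0465]), 'qvel': array([-0.    , -0.0005, -0.0002,  0.0004,  0.0006,  0.0007, -0.0004]), 'joint_torque': array([ -0.0003, -62.7324,   0.8426, -37.2082,   0.0165,   0.0029,
        -0.0001]), 'eef_pos': array([ 0.1959, -0.5935,  0.2453]), 'tool_rot': array([-3.1415, -0.0001,  0.3189]), 'ft_force': array([0.3987, 0.6537, 0.2426]), 'torque': array([-0.0094, -0.0096,  0.002 ]), 'finger_force': 0.0, 'width': 1.0000533728478773} 0.014
```

View pics/top0.png

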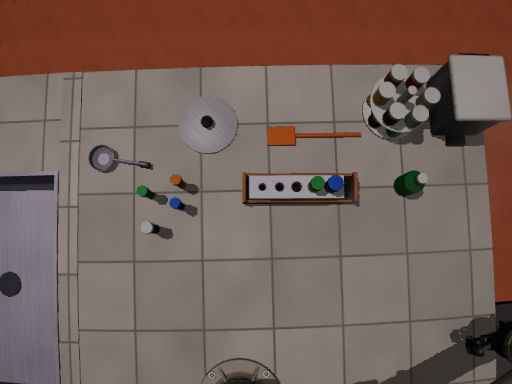

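View pics/side0.png

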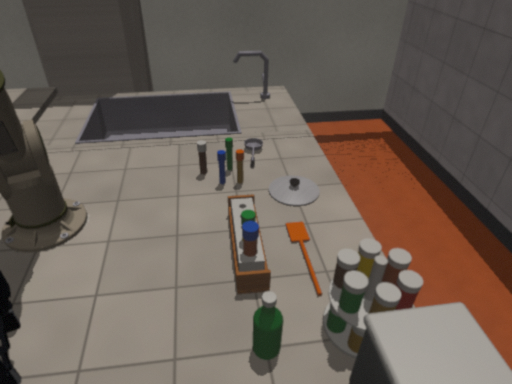

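Top view: the candidates are the orange cap (176,180), the blue look-alike (175,203), the green look-alike (144,191) and white (148,228). I choose the orange one, which is at (240,155) in the side view. In the rack, the empty holes are at about (262,187), (279,187) and (297,187), and the strip is shifted towards +y (left).

Run:
```python
from h import *
np.set_printoptions(precision=4,suppress=True)
z=np.load("top0.npz");im=z["im"];d=z["d"]
hsv=cv2.cvtColor(im,cv2.COLOR_RGB2HSV)
def blob(m,box):
    x0,y0,x1,y1=box;n,l,s,c=cv2.connectedComponentsWithStats(m[y0:y1,x0:x1].astype(np.uint8))
    return [(c[i]+[x0,y0],s[i,4],s[i,:4]) for i in range(1,n) if s[i,4]>15]
H,S,V=[hsv[:,:,i].astype(int) for i in range(3)]
sd=np.load("side0.npz");hs=cv2.cvtColor(sd["im"],cv2.COLOR_RGB2HSV).astype(int)
print("side orange",[(c,a,world("side",c,.107)) for c,a,_ in blob((hs[:,:,0]<16)&(hs[:,:,1]>170)&(hs[:,:,2]>90),(225,140,255,165))])
print("top bigger crop vals")
for nm,m,box in(("orange",(H<16)&(S>170)&(V>120),(160,165,195,195)),("blue",(H>105)&(H<130)&(S>150)&(V>90),(160,190,195,215)),("green",(H>50)&(H<80)&(S>130)&(V>50),(130,180,160,200)),("white",(S<60)&(V>150),(135,215,165,240))):
    for c,a,s in blob(m,box): print(nm,c,a,s,"top",world("top",c,.118), "depth",world_d("top",c,float(d[int(c[1]),int(c[0])])))
for nm,box in(("hole",(252,178,306,196)),):
    # subpixel: upsampled
    g=cv2.cvtColor(im,cv2.COLOR_RGB2GRAY);
    for c,a,s in blob(g<90,box): print("hole",c,a,s,world("top",c,.07))
wood=(H<16)&(S>90)&(V>50)&(V<190)
for c,a,s in blob(wood,(236,165,364,212)): print("wood",c,a,s)
for X in ([247,174],[247,203],[357,174],[357,203]): print(X,world_d("top",X,float(d[X[1],X[0]])))
for uv in ((247,184),(299,186)): print(world("top",uv,.07))
a=cv2.resize(im[160:240,130:200],None,fx=6,fy=6,interpolation=cv2.INTER_CUBIC);b=cv2.resize(im[165:213,236:364],None,fx=6,fy=6,interpolation=cv2.INTER_CUBIC)
save(cv2.resize(im[160:215,130:200],(700,550),interpolation=cv2.INTER_CUBIC),"crop1.png");save(b,"crop2.png")
```

```text
side orange [(array([239.5, 151.5]), np.int32(24), array([0.604 , 0.1707, 0.107 ]))]
top bigger crop vals
orange [175.2338 178.8701] 77 [11  9 10 10] top [0.6   0.15  0.118] depth [0.5994 0.1492 0.1228]
blue [174.3457 202.4568] 81 [10  8 10 10] top [0.5389 0.1527 0.118 ] depth [0.5381 0.1512 0.1272]
green [141.75   190.3875] 80 [ 7  6 10 10] top [0.5722 0.2377 0.118 ] depth [0.5717 0.2368 0.122 ]
white [145.6092 227.1379] 87 [ 6  7 10 11] top [0.4771 0.2277 0.118 ] depth [0.477  0.2268 0.1219]
hole [262.  186.5] 44 [7 5 7 8] [ 0.58   -0.0747  0.07  ]
hole [279.0952 186.4286] 63 [23  4  9  9] [ 0.579  -0.1204  0.07  ]
hole [296.1687 186.4337] 83 [39  4 11 10] [ 0.5777 -0.1661  0.07  ]
wood [287.434  190.8107] 523 [  6   7 111  31]
wood [355.3445 185.9496] 119 [117   7   6  29]
[247, 174] [ 0.6188 -0.0353  0.0423]
[247, 203] [ 0.5415 -0.0331  0.0159]
[357, 174] [ 0.6066 -0.3323  0.0727]
[357, 203] [ 0.5334 -0.3424  0.0061]
[ 0.5878 -0.0349  0.07  ]
[ 0.5787 -0.1738  0.07  ]
```

View pics/crop1.png

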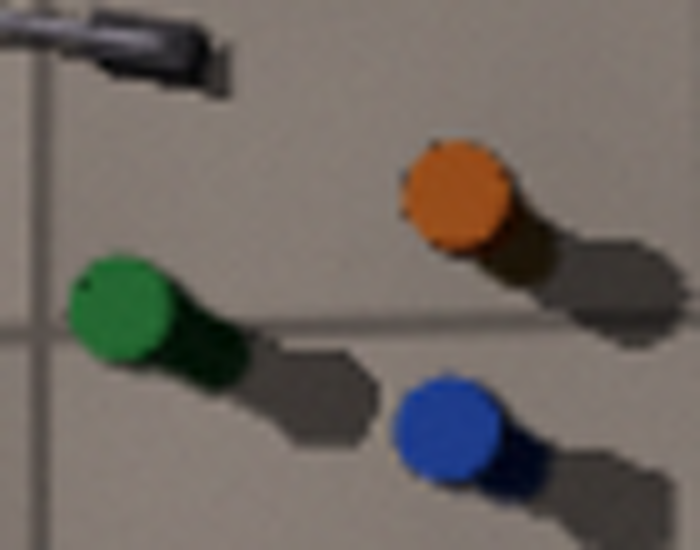

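View pics/crop2.png

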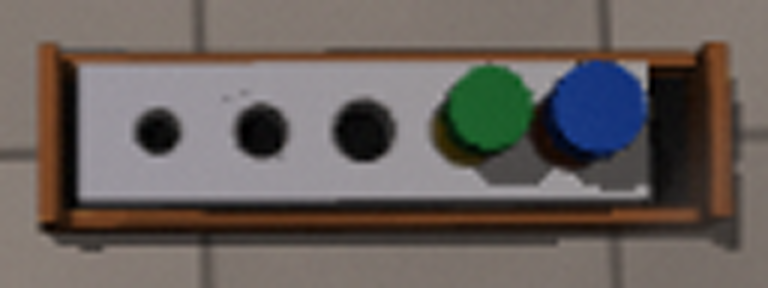

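The close crop shows the orange cap at crop (455,195), which is full-frame (175.5,179.5), so the choice is confirmed. The tube is at (0.600, 0.150) and the 22 mm hole at about (0.579, -0.120), with the strip pushed towards +y. Moving now.

Call:
drive_tool([
  [65,3.6,-3.4,0,0,0,0],
  [65,3.6,-3.4,0,0,0,0],
  [65,3.6,-3.4,0,0,0,0],
  [65,3.6,-3.4,0,0,0,0],
  [65,3.6,-3.4,0,0,0,0],
  [65,3.6,-3.4,0,0,0,0],
  [65,3.6,-3.4,0,0,0,0],
  [65,3.6,-3.4,0,0,0,0],
], force=30)

```text
t: 2.5
eef_pos: [0.3847, -0.2431, 0.2457]
tool_rot: [3.141, -0.0, 0.319]
ft_force: [1.6, -0.9, -0.4]
width: 0.65
finger_force: 0.0
```

Call:
drive_tool([
  [65,3.6,-3.4,0,0,0,0],
  [65,3.6,-3.4,0,0,0,0],
  [65,3.6,-3.4,0,0,0,0],
  [65,3.6,-3.4,0,0,0,0],
  [65,3.6,-3.4,0,0,0,0],
  [65,3.6,-3.4,0,0,0,0],
  [65,3.6,-3.4,0,0,0,0],
  [65,3.6,-3.4,0,0,0,0],
])

```text
t: 3.3
eef_pos: [0.5732, 0.1052, 0.2456]
tool_rot: [3.141, -0.001, 0.318]
ft_force: [0.3, -1.0, 0.2]
width: 0.649
finger_force: 0.0
```

Call:
drive_tool([
  [65,1,-1,0,0,0,-0.15],
  [65,0,0,0,0,0,-0.15],
  [65,0,0,0,0,0,-0.15],
  [65,0,0,0,0,0,-0.02],
  [65,0,0,0,0,0,0],
  [65,0,0,0,0,0,0],
  [65,0,0,0,0,0,0],
  [65,0,0,0,0,0,0],
])

```text
t: 4.1
eef_pos: [0.5787, 0.1162, 0.2455]
tool_rot: [3.141, -0.0, 0.787]
ft_force: [-0.1, 0.0, 0.3]
width: 0.647
finger_force: 0.0
```

Call:
drive_tool([
  [65,3.9,-0.9,0,0,0,0],
  [65,0,0,0,0,0,0],
  [65,0,0,3,0,0,0],
  [65,0,0,4,0,0,0],
  [65,0,0,4,0,0,0],
  [65,0,0,2,0,0,0],
  [65,0,0,1.2,0,0,0],
  [65,0,0,0,0,0,0],
])

```text
t: 4.9
eef_pos: [0.5991, 0.1499, 0.102]
tool_rot: [-3.14, 0.002, 0.788]
ft_force: [0.4, -0.3, 1.1]
width: 0.648
finger_force: 0.0
```

Run:
```python
from h import *
im,d=bot.snapshot("side");t,_=bot.snapshot("top")
a=cv2.resize(im[120:200,190:290],(500,400),interpolation=cv2.INTER_CUBIC);b=cv2.resize(t[155:215,140:200],(300,300),interpolation=cv2.INTER_CUBIC)
o=np.zeros((400,800,3),np.uint8);o[:,:500]=a;o[:300,500:]=b;save(o,"g1.png");print(bot.sense()["eef_pos"],bot.sense()["tool_rot"],bot.sense()["qpos"])
```

```text
[0.60050242 0.15062774 0.10460443] [ 3.14086740e+00 -1.55842606e-03  7.88601646e-01] [ 0.15890111  0.55225091 -0.63253232  1.54641858  0.34594534  1.15515311
 -1.32516366]
```

View pics/g1.png

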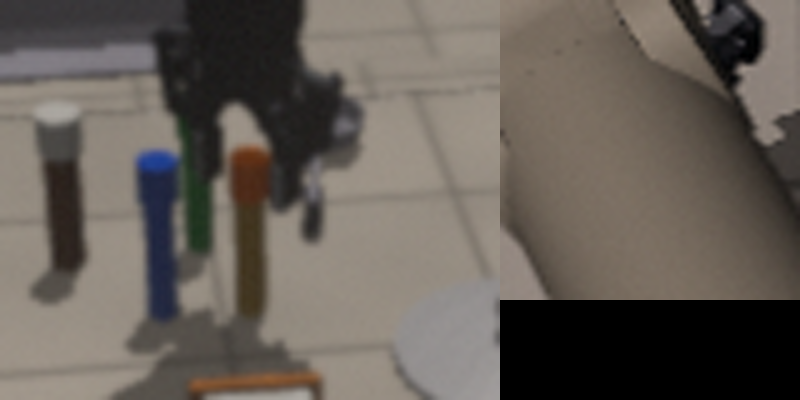

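The fingers straddle the orange cap (side crop about 250,175) and nothing else is touched. I'll close and lift.

Call:
drive_tool([
  [0,0,0,0,0,0,0],
  [0,0,0,0,0,0,0],
  [0,0,0,0,0,0,0],
  [0,0,0,0,0,0,0],
  [0,0,0,0,0,0,0],
  [0,0,0,0,0,0,0],
  [0,0,0,0,0,0,0],
  [0,0,0,0,0,0,0],
], force=40)

```text
t: 5.8
eef_pos: [0.601, 0.1504, 0.1049]
tool_rot: [3.14, -0.002, 0.788]
ft_force: [0.4, -1.6, 6.3]
width: 0.305
finger_force: 39.4
```

Call:
drive_tool([
  [0,0,0,-1,0,0,0],
  [0,0,0,-2,0,0,0],
  [0,0,0,-3,0,0,0],
  [0,0,0,-3,0,0,0],
  [0,0,0,-3,0,0,0],
  [0,0,0,-2,0,0,0],
  [0,0,0,0,0,0,0],
  [0,0,0,0,0,0,0],
])

```text
t: 6.6
eef_pos: [0.5997, 0.1504, 0.2435]
tool_rot: [3.141, -0.0, 0.789]
ft_force: [-0.8, -0.1, -1.0]
width: 0.301
finger_force: 39.4
```

Call:
drive_tool([
  [0,-2.5,2.1,0,0,0,0],
  [0,-3.4,3,0,0,0,0],
  [0,-3.4,3,0,0,0,0],
  [0,-3.4,3,0,0,0,0],
  [0,-3.4,3,0,0,0,0],
  [0,-2.6,2.2,0,0,0,0],
  [0,-1.9,1.3,0,0,0,0],
  [0,0,0,0,0,0,0],
])

```text
t: 7.4
eef_pos: [0.5778, -0.1253, 0.2412]
tool_rot: [-3.14, 0.004, 0.782]
ft_force: [-1.3, -0.3, -0.8]
width: 0.304
finger_force: 39.4
```

Call:
drive_tool([
  [0,0,0,3,0,0,0],
  [0,0,0,1.5,0,0,0],
  [0,0,0,0.5,0,0,0],
  [0,0,0,0,0,0,0],
  [0,0,0,0,0,0,0],
  [0,0,0,0,0,0,0],
  [0,0,0,0,0,0,0],
  [0,0,0,0,0,0,0],
])

```text
t: 8.2
eef_pos: [0.5798, -0.1198, 0.1939]
tool_rot: [3.141, -0.0, 0.789]
ft_force: [-0.7, -0.7, -1.3]
width: 0.302
finger_force: 39.5
```

Run:
```python
from h import *
np.set_printoptions(precision=4,suppress=True)
im,d=bot.snapshot("side");t,_=bot.snapshot("top");np.savez("s1.npz",s=im,d=d,t=t)
s=bot.sense();print(s["eef_pos"],s["tool_rot"],s["ft_force"],s["torque"])
e=s["eef_pos"]
for z in (0,.045,.09,.122):
  print(z,proj("side",np.array([e[0],e[1],e[2]-.1045+z])))
print("hole",proj("side",np.array([.579,-.1204,.07])))
a=cv2.resize(im[150:270,200:290],(450,600),interpolation=cv2.INTER_CUBIC);b=cv2.resize(t[160:215,230:300],(350,275),interpolation=cv2.INTER_CUBIC)
o=np.zeros((600,800,3),np.uint8);o[:,:450]=a;o[:275,450:]=b;save(o,"g2.png")
```

```text
[ 0.5796 -0.1199  0.1936] [ 3.1412 -0.0002  0.7888] [ 0.2696  0.5991 -0.4745] [-0.0147 -0.0074  0.0521]
0 [243.3735 209.8986]
0.045 [243.2962 196.7143]
0.09 [243.2151 182.7938]
0.122 [243.1549 172.4141]
hole [243.198  215.4285]
```

View pics/g2.png

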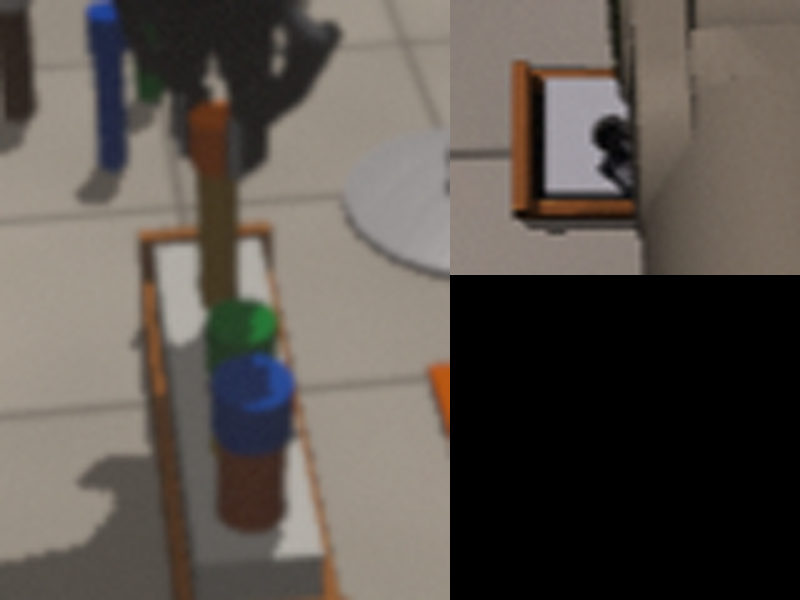

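The tube hangs upright with its foot (about (220,300) in the crop) just above the strip by the hole. I'll lower it and feel.

Call:
drive_tool([
  [0,0,0,0.8,0,0,0],
  [0,0,0,0.6,0,0,0],
  [0,0,0,0.3,0,0,0],
  [0,0,0,0.2,0,0,0],
  [0,0,0,0.2,0,0,0],
  [0,0,0,0.1,0,0,0],
  [0,0,0,0,0,0,0],
  [0,0,0,0,0,0,0],
])

```text
t: 9.1
eef_pos: [0.5798, -0.12, 0.1714]
tool_rot: [3.141, -0.0, 0.789]
ft_force: [2.0, -1.1, -1.2]
width: 0.302
finger_force: 39.5
```

Call:
drive_tool([
  [0,0,0,0.1,0,0,0],
  [0,0,0,0.1,0,0,0],
  [0,0,0,0.1,0,0,0],
  [0,0,0,0,0,0,0],
  [0,0,0,0,0,0,0],
  [0,0,0,0,0,0,0],
  [0,0,0,0,0,0,0],
  [0,0,0,0,0,0,0],
])

```text
t: 9.9
eef_pos: [0.5796, -0.12, 0.1684]
tool_rot: [3.141, -0.0, 0.789]
ft_force: [2.1, -1.3, -0.7]
width: 0.3
finger_force: 39.8
```

Run:
```python
from h import *
np.set_printoptions(precision=3,suppress=True)
for i in range(3):
  bot.snapshot("side");s=bot.sense();print(s["eef_pos"],s["ft_force"],s["torque"])
```

```text
[ 0.58  -0.12   0.168] [ 2.762 -0.533 -0.418] [-0.425 -0.815 -0.05 ]
[ 0.58  -0.12   0.168] [ 2.9   -0.724  0.201] [-0.363 -0.827  0.023]
[ 0.58  -0.12   0.168] [ 2.565 -0.716 -0.536] [-0.449 -0.823  0.016]
```

Call:
drive_tool([
  [0,0.04,0.07,0,0,0,0],
  [0,0,0,0.2,0,0,0],
  [0,0,0,0.2,0,0,0],
  [0,0,0,0.2,0,0,0],
  [0,0,0,0.2,0,0,0],
  [0,0,0,0.2,0,0,0],
  [0,0,0,0,0,0,0],
  [0,0,0,0,0,0,0],
])

```text
t: 10.85
eef_pos: [0.5802, -0.1201, 0.1581]
tool_rot: [-3.141, 0.0, 0.789]
ft_force: [1.7, -0.2, -2.1]
width: 0.303
finger_force: 39.7
```

Call:
drive_tool([
  [0,0.02,0.04,0.2,0,0,0],
  [0,0,0,0.2,0,0,0],
  [0,0,0,0.2,0,0,0],
  [0,0,0,0.2,0,0,0],
  [0,0,0,0.2,0,0,0],
  [0,0,0,0.2,0,0,0],
  [0,0,0,0.2,0,0,0],
  [0,0,0,0,0,0,0],
])

```text
t: 11.65
eef_pos: [0.581, -0.1201, 0.1448]
tool_rot: [3.141, -0.0, 0.789]
ft_force: [-1.2, 0.4, 5.8]
width: 0.307
finger_force: 39.9
```

Call:
drive_tool([
  [0,0,0,0.2,0,0,0],
  [0,0,0,0.2,0,0,0],
  [0,0,0,0.2,0,0,0],
  [0,0,0,0.2,0,0,0],
  [0,0,0,0.1,0,0,0],
  [0,0,0,0,0,0,0],
  [0,0,0,0,0,0,0],
  [0,0,0,0,0,0,0],
])

```text
t: 12.45
eef_pos: [0.5811, -0.1201, 0.1361]
tool_rot: [3.141, -0.001, 0.789]
ft_force: [-2.4, 0.7, 5.6]
width: 0.303
finger_force: 39.9
```

Call:
drive_tool([
  [0,-0.02,-0.03,0.1,0,0,0],
  [0,0,0,0.1,0,0,0],
  [0,0,0,0.1,0,0,0],
  [0,0,0,0.1,0,0,0],
  [0,0,0,0,0,0,0],
  [0,0,0,0,0,0,0],
  [0,0,0,0,0,0,0],
  [0,0,0,0,0,0,0],
])

```text
t: 13.25
eef_pos: [0.581, -0.1201, 0.1324]
tool_rot: [3.14, -0.001, 0.789]
ft_force: [-1.5, -0.1, 6.4]
width: 0.306
finger_force: 39.9
```

Call:
drive_tool([
  [0,0,0,0.1,0,0,0],
  [0,0,0,0.1,0,0,0],
  [0,0,0,0,0,0,0],
  [0,0,0,0,0,0,0],
  [0,0,0,0,0,0,0],
  [0,0,0,0,0,0,0],
  [0,0,0,0,0,0,0],
  [0,0,0,0,0,0,0],
])

```text
t: 14.05
eef_pos: [0.5811, -0.12, 0.1309]
tool_rot: [3.14, -0.001, 0.789]
ft_force: [-2.3, 0.1, 10.0]
width: 0.303
finger_force: 40.3
```

Call:
drive_tool([
  [0,0,0,0.1,0,0,0],
  [0,0,0,0,0,0,0],
  [0,0,0,0,0,0,0],
  [0,0,0,0,0,0,0],
  [0,0,0,0,0,0,0],
  [0,0,0,0,0,0,0],
  [0,0,0,0,0,0,0],
  [0,0,0,0,0,0,0],
])

```text
t: 14.85
eef_pos: [0.5812, -0.12, 0.1302]
tool_rot: [3.14, -0.001, 0.789]
ft_force: [-3.3, 0.2, 11.8]
width: 0.306
finger_force: 40.4
```

The cup is at its bottom stop: the force rose with the strip's spring rate. I'll ease off, release and retreat upwards.

Call:
drive_tool([
  [0,0,0,-0.1,0,0,0],
  [0,0,0,-0.1,0,0,0],
  [0,0,0,0,0,0,0],
  [40,0,0,0,0,0,0],
  [60,0,0,0,0,0,0],
  [70,0,0,0,0,0,0],
  [70,0,0,0,0,0,0],
  [70,0,0,0,0,0,0],
])

```text
t: 15.65
eef_pos: [0.5803, -0.1202, 0.1301]
tool_rot: [-3.141, 0.0, 0.789]
ft_force: [0.6, 0.3, -0.7]
width: 0.702
finger_force: 0.0
```

Call:
drive_tool([
  [70,0,0,-1,0,0,0],
  [70,0,0,-2,0,0,0],
  [70,0,0,-3,0,0,0],
  [70,0,0,-4,0,0,0],
  [70,0,0,-4,0,0,0],
  [70,0,0,-3,0,0,0],
  [70,0,0,0,0,0,0],
  [70,0,0,0,0,0,0],
])

```text
t: 16.45
eef_pos: [0.5807, -0.12, 0.3015]
tool_rot: [3.14, -0.001, 0.789]
ft_force: [-0.1, 0.8, -0.3]
width: 0.704
finger_force: 0.0
```

Run:
```python
from h import *
np.set_printoptions(precision=4,suppress=True)
im,d=bot.snapshot("side");hs=cv2.cvtColor(im,cv2.COLOR_RGB2HSV).astype(int)
m=((hs[:,:,0]<16)&(hs[:,:,1]>170)&(hs[:,:,2]>90))[170:230,225:265].astype(np.uint8)
ys,xs=np.nonzero(m)
if len(ys): print("cap px",xs.mean()+225,ys.min()+170,ys.max()+170)
print("expected top centre/foot strip",proj("side",np.array([.5805,-.12,.152])),proj("side",np.array([.5805,-.12,.122])))
save(cv2.resize(im[120:270,190:310],(480,600),interpolation=cv2.INTER_CUBIC),"end.png")
```

```text
cap px 243.4 190 195
expected top centre/foot strip [243.5902 191.2765] [243.6373 200.3368]
```

View pics/end.png

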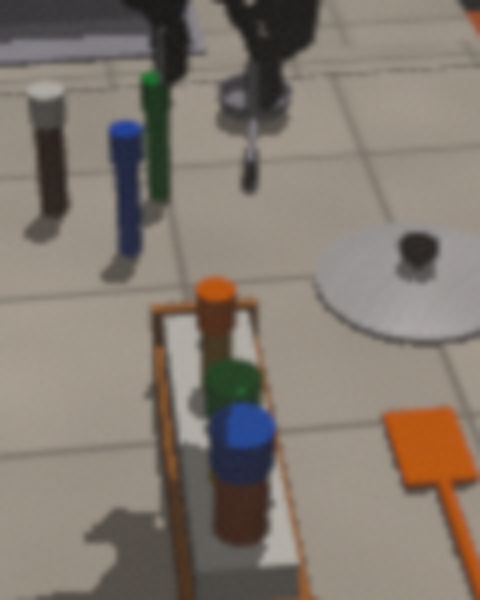

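The tube stands upright in the second hole from +y. Its cap is at about (244,192) in the full frame, against (243.6,191.3) expected for fully seated, and the gripper is clear.

```bash
python3 -c "
from plant import bot
print(bot.job_done())"
```

```text
the job is handed in; nothing more can be done
None
```

The orange-capped tube is upright in the 22 mm hole with the cup pressed down to its stop (about 12 N peak at the wrist) and the gripper clear; I handed the job in at about 16.5 s, but no verdict came back.

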